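Clamp the analyser's dosing syringe and draw its piston to the service mark

TASK

The blood analyser's dosing syringe stands loose in the small bench chuck, and its piston is to be drawn out to the service mark so that the rod can be inspected. Swing the chuck's red-handled bar clockwise, seen from above, until the three jaws are firm on the syringe's blue foot, and let go of it; then draw the piston straight up by its steel head, without forcing it sideways or lifting the syringe from the chuck, until the black ring on the white rod is level with the top of the brass collar. Finish while holding the piston still at that height, do not let go of it, and leave the other things on the bench alone.

Things in the scene. Friction and masses are not known exactly. Their poses are not given: they have to be found in the camera images.
- chuck: Bench chuck fixed to the bench, steel and aluminium: round base 120 mm across and 12 mm high, body and knurled sleeve 84 mm across, flat top face 68 mm above the bench. Three jaws stand 20 mm up from that face and reach 42 mm out from the axis. Origin: on the chuck's vertical axis at bench height; z up.
- bar_grip (a point): Red upright handle, a round post 16 mm thick, from 54 to 114 mm above the bench, on the end of the level bar (10 mm steel, 46 mm above the bench) that sticks out from the chuck's sleeve. The point is on the post's axis, 90 mm above the bench and 130 mm from the chuck's axis; it swings on a level circle about that axis.
- sleeve (a joint): Angle of sleeve and bar, rad: 0 = jaws wide open, grows clockwise seen from above; 1 rad brings every jaw 5 mm inwards. It moves with about 6 N at the handle. The jaws meet the foot near 0.85; then the push rises steeply, and they are firm at 11 to 14 N, at about 1.05. Let go, it springs back to about 0.98 at most and stays there; 1.4 is its end stop.
- barrel: Syringe barrel, loose, 75 g, 84 mm tall, standing upright on the chuck's top face: blue foot 30 mm across and 22 mm high between the jaws, clear barrel 26 mm across, brass collar on top. Origin: centre of the foot's underside; z up along the barrel. Not clamped, it comes up with the piston, for the seal drags.
- collar_top (a point): Centre of the top face of the brass collar (31 mm across, 11 mm high), 84 mm above the barrel's underside, where the rod enters; z up along the barrel. The bore below is 13.5 mm wide and 62 mm deep; a seal in the collar drags on the rod with about 1.3 N.
- ring_mark (a point): Black ring, 3 mm high, round the white piston rod (12 mm thick). The point is on the rod's axis at the ring's middle, 38 mm below the underside of the head. At the start the piston is fully home and the ring is inside the clear barrel, 30 mm below the top of the collar.
- head (a point): Steel knurled head on top of the piston rod: a cylinder 32 mm across and 24 mm high. The point is its centre, half-way up, 50 mm above the ring mark. At the start its underside is 8 mm above the collar.
- piston: The loose piston: white ceramic rod, 70 mm long, with the steel head on top, together about 200 g; it sinks back into the barrel if let go. Origin: the rod's lower end; z up along the rod.
- grease_jar: Bystander near the chuck: small jar, 44 mm across, 42 mm high. Origin: centre of its underside.
- seal_dish: Bystander near the chuck: white dish of seals, 72 mm across, 12 mm high. Origin: centre of its underside.
- wrench: Bystander: spanner lying flat, 160 mm long.
- mouse: Bystander: black computer mouse, 100 mm long, 30 mm high.
- scanner: Bystander: black hand scanner lying down, 160 mm long, 34 mm high.
- reagent_bottle: Bystander: white bottle, 64 mm across, 150 mm high.
Mind the look-alikes: they are no part of the job. Leave any orange or turquoise look-alike of the piston alone.

How it is judged:
By the outcome, as a careful person would: the job done as asked, in the order asked, and still so for the second after the job is handed in, while the arm keeps its last pose, push and grip.
It also fails if it takes over 64 s, if anything falls off the work surface, if the arm or the gripper's body presses on something with over 40 N, if the wrist force passes 120 N, or if a joint passes its speed limit or range.

ROBOT

A 6-joint arm with a two-finger parallel gripper is mounted at the origin on the work surface. World frame = base frame: x ahead of the robot, y to its left, z up, the work surface at z = 0. Lengths are in m, angles in degrees, forces in N, time in s.
With the tool pointing down it reaches from about 0.35 to 0.875 m from the base axis. Payload 4.2 kg.
Tool frame: the origin (TCP) lies at the very end of the fingers, on their centre line; the grasp point (between the pads) lies 19 mm behind it (r.grip_point_offset is the distance from the TCP to the grasp point, in m); x points along the fingers, z is the direction in which the jaws open and shut, and the axes are right-handed (so a half turn about x gives the same grasp; the last joint's range is limited). The gripper opens to 87 mm and grips with 3 to 60 N. Pads are 19 mm wide; open, the fingers measure 117 mm over their backs; the gripper's body (75 mm by 190 mm) begins 51 mm behind the grasp point.
Start: joints at [91.593, 22.042, 0.453, 0, -68.411, -14.817], TCP at [0.143, 0.608, 0.223] pointing down, gripper open.
Joint ranges: [-179.83, 179.83], [-69.29, 118.12], [-61.27, 80.66], [-181.25, 117.63], [-171.15, -9.14], [-177.46, 177.46]. Speed limits (degrees/s): [159.86, 159.86, 180, 180, 180, 180].

INTERFACE

Orientations are given as a 3x3 rotation matrix whose columns are the frame's x, y, z axes.
In Python, from plant import r gives the robot as it stands.
- The arm moves only by the tool jog_arm, never from a script. Its argument "steps" is a list that holds one entry, the list of rows, each a list of 6 numbers: the shift along the tool's x, y, z in mm, then the turn, a rotation vector about the tool's x, y, z in rad. In form: [[[tx, ty, tz, wx, wy, wz], ...]]. A call has 1 to 20 rows; each row shifts and turns the commanded pose from where the row before left it, along the tool's axes as they then stand; what a row does not reach is not made up. A row lasts 1/12 s, in which the tool goes at most 41.7 mm and 7.16 degrees, less where a joint would pass 70% of its speed; a pose out of reach is approached as far as the arm can. A call is refused whole if a number of a shift passes 41.7 or a number of a turn 0.125, either way. A call with a gripper value outside its range is refused whole. "claw" is the closure, from 0 (fully open) to 1 (shut), set as the call begins (left out, the last holds). The fingers move at their own pace and stop on an object; the grip force is fixed at half the most. Time passes only in rows, so rows that do not move let the fingers close. It gives the time, the measured TCP pose, the force and the opening at its end, in the units of the state.
- r.get_state(): the state, without advancing time (a new reading comes with each control period).
- r.snapshot(name): name is "side" or "top"; returns a dict with "image" (480x640x3 uint8, red, green, blue), "z_map" (480x640 float32, m along the optical axis (not along the pixel's ray), 0 where there is no reading), "fov_y" (degrees; the focal length in pixels is half the picture's height over the tangent of half this angle, whatever the lens; pixels are square), "cx", "cy" (the principal point, pixels), "R" (3x3) and "t" (3): a world point X has camera coordinates R X + t. Camera axes: x right, y down, z forward; pixel columns grow to the right and rows downward; lengths in m; the calibration is good to about 2 mm. A picture is of the moment at which its call begins.
- r.finish_job(): hands the job in, once; it reports no verdict.
The state is a dict: "clock": time; "joint_pos": joint angles; "joint_vel": joint speeds; "tau": joint torques, N m; "eef_pos": TCP position; "tool_rot": TCP orientation; "force": force on the tool from outside, world axes, zero at the start; "wrist_torque": the same for the moment, N m; "finger_gap": finger opening in m.
Only numpy, scipy, OpenCV 4.12 (cv2) and the standard library are available. Lean on these libraries where they do the work, as an engineer would, in place of code of your own. Each camera call takes 0.05 s, during which the arm holds its last target.

## Working session

There is one attempt and no reset: what is moved stays moved. The work goes in short steps, Python scripts to look and compute and a tool call to move; the robot and the scene stay as the last step left them, time stands still between calls to the robot, and variables do not carry over. Pictures are saved under pics/ and viewed, and the job is handed in when it is done.

Besides the shell and the picture viewer there is one more tool, called as name([rows], argument=value, ...), one row to a line, values as JSON. jog_arm: Moves the arm, as the interface text tells. Its arguments: {"type":"object","properties":{"steps":{"type":"array","items":{"type":"array","items":{"type":"array","items":{"type":"number"}}}},"claw":{"type":"number"}},"required":["steps"]}

```bash
mkdir -p pics; ls; cat > h.py <<'E'
import numpy as np,cv2
from plant import r
def snap(n,f):
    s=r.snapshot(n); cv2.imwrite(f'pics/{f}.png',s['image'][:,:,::-1]); np.savez(f'pics/{f}.npz',**s); return s
def foc(s): return 240/np.tan(np.radians(float(s['fov_y']))/2)
def ray(s,u,v):
    f=foc(s); d=np.array([(u-s['cx'])/f,(v-s['cy'])/f,1.]); R=s['R']; return -R.T@s['t'], R.T@d
def atz(s,u,v,z):
    c,d=ray(s,u,v); return c+d*(z-c[2])/d[2]
def dep(s,u,v):
    c,d=ray(s,u,v); return c+d*s['z_map'][int(v),int(u)]
def proj(s,X):
    p=s['R']@np.array(X)+s['t']; f=foc(s); return p[:2]/p[2]*f+[s['cx'],s['cy']]
def crop(s,f,x0,y0,x1,y1,k):
    cv2.imwrite(f'pics/{f}.png',cv2.resize(s['image'][y0:y1,x0:x1,::-1],None,fx=k,fy=k,interpolation=cv2.INTER_CUBIC))
E
python3 - <<'E'
from h import *
for n in('top','side'):
    s=snap(n,n+'0'); print(n,-s['R'].T@s['t'],s['R'].round(3).tolist(),s['fov_y'],s['cx'],s['cy'])
print(r.get_state())
E
```

```text
pics
top [0.28291261 0.0337622  1.32387531] [[-0.074, -0.997, 0.004], [-0.968, 0.071, -0.239], [0.238, -0.021, -0.971]] 44.01377904426472 332.5099841196198 249.70238224315176
side [0.0233909  0.5821525  0.79386828] [[-0.725, -0.689, -0.022], [-0.433, 0.48, -0.763], [0.536, -0.544, -0.646]] 56.24522667565075 321.99598990987903 241.28153595325912
{'clock': 0.1, 'joint_pos': array([ 9.15939734e+01,  2.20871033e+01,  3.84880335e-01, -2.55166816e-02,
       -6.84122045e+01, -1.48160847e+01]), 'joint_vel': array([-0.00382007, -0.14329592,  0.15742177,  0.04443973,  0.00027847,
        0.02034962]), 'tau': array([ 4.70491941e-04, -3.91688383e+01,  1.87935680e+01,  4.23195854e+00,
        1.34670344e-02, -7.36143443e-05]), 'eef_pos': array([0.14281917, 0.60788294, 0.22154198]), 'tool_rot': array([[-3.58398384e-04,  9.73453140e-01, -2.28886119e-01],
       [-2.00784666e-03, -2.28886373e-01, -9.73451076e-01],
       [-9.99997920e-01,  1.10684938e-04,  2.03657715e-03]]), 'force': array([-0.9577373 , -0.44613524, -0.55311952]), 'wrist_torque': array([-0.02765102, -0.00257335,  0.02459391]), 'finger_gap': 0.08713769662081437}
```

View pics/top0.png

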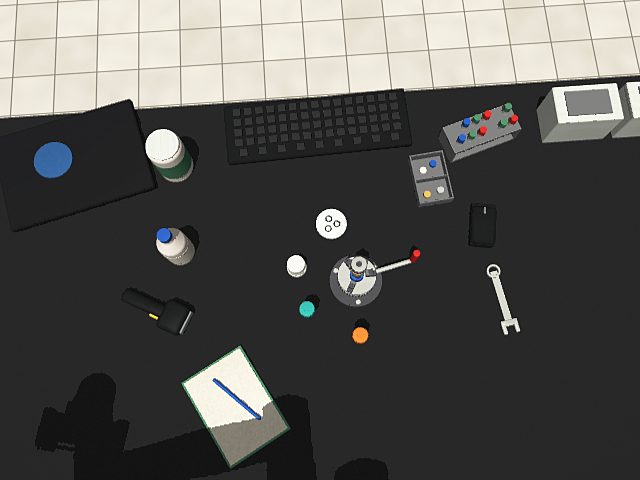

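View pics/side0.png

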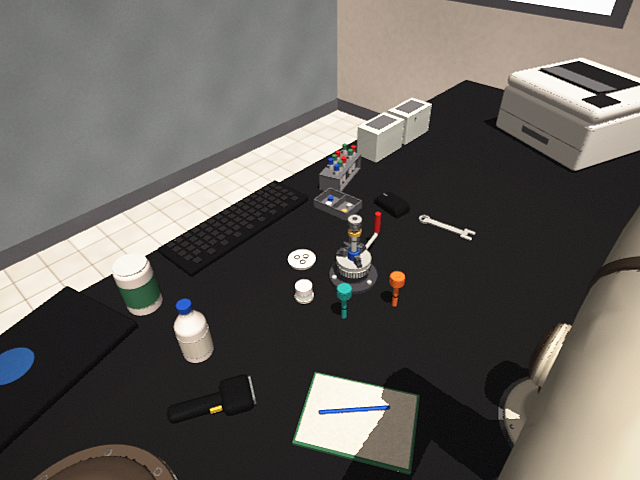

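```bash
python3 - <<'E'
from h import *
t=dict(np.load('pics/top0.npz'));s=dict(np.load('pics/side0.npz'))
crop(t,'tc',285,200,445,350,5)
crop(s,'sc',280,200,420,325,5)
E
```

```text
(no output)
```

View pics/tc.png

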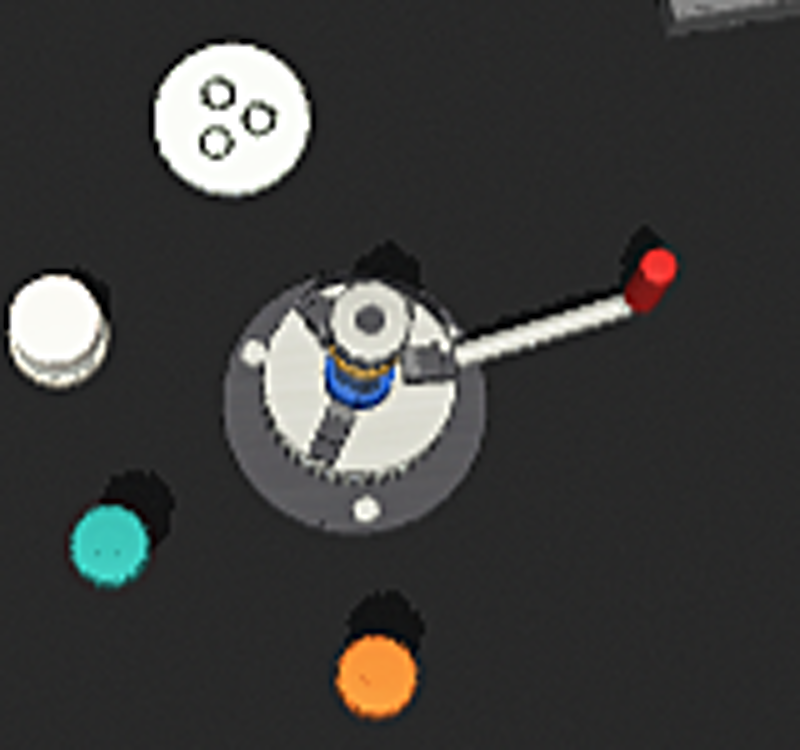

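View pics/sc.png

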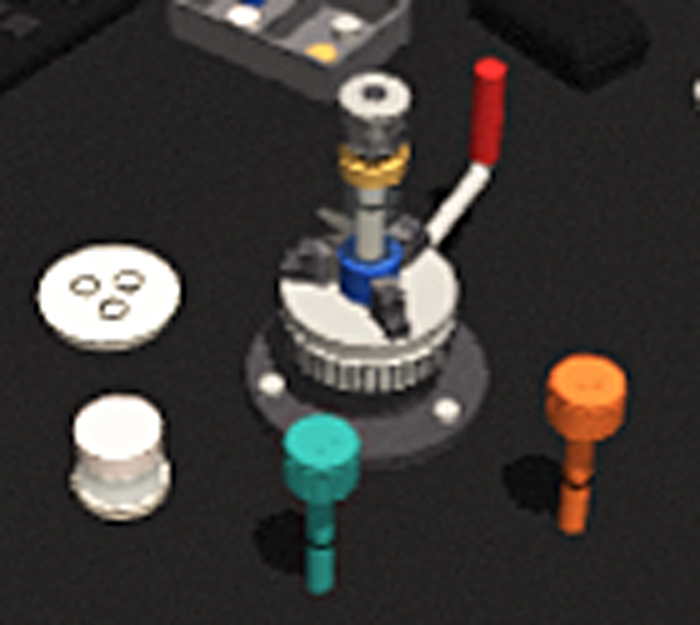

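```bash
python3 - <<'E'
from h import *
t=dict(np.load('pics/top0.npz'));s=dict(np.load('pics/side0.npz'))
print('head top', atz(t,285+370/5,200+319/5,.184), atz(s,280+375/5,200+94/5,.184), dep(t,359,264))
print('handle top', atz(t,285+660/5,200+266/5,.114), atz(s,280+491/5,200+67/5,.114))
print('handle base', atz(t,285+640/5,200+302/5,.054))
# base disc
print('base L/R/bottom',[atz(t,285+a/5,200+b/5,.012)[:2].round(4) for a,b in((223,403),(486,403),(360,534))])
print('orange', atz(t,285+377/5,200+676/5,.09),'turq',atz(t,285+110/5,200+544/5,.09), dep(t,360,335),dep(t,307,309))
print('jar',atz(t,297,264.6,.042))
# depth-based centres
c,_=ray(t,0,0)
f=foc(t); uu,vv=np.meshgrid(np.arange(640),np.arange(480)); z=t['z_map']
P=np.stack([(uu-t['cx'])/f*z,(vv-t['cy'])/f*z,z],-1)-t['t']; P=P@t['R']
for nm,lo,hi,box in(('headtop',.178,.19,(340,245,380,285)),('handle',.108,.12,(405,240,430,275)),('face',.063,.072,(325,240,390,310)),('disc',.008,.016,(325,240,395,320))):
    m=(P[...,2]>lo)&(P[...,2]<hi)&(uu>box[0])&(uu<box[2])&(vv>box[1])&(vv<box[3])
    q=P[m]; e=cv2.minEnclosingCircle(q[:,:2].astype(np.float32)) if len(q) else None
    print(nm,m.sum(),q.mean(0) if len(q) else 0,e)
E
```

```text
head top [ 0.53002313 -0.04100068  0.184     ] [ 0.52863754 -0.03726261  0.184     ] [ 0.52984899 -0.04103525  0.18295158]
handle top [ 0.55893441 -0.1688023   0.114     ] [ 0.55768754 -0.16437856  0.114     ]
handle base [ 0.55711055 -0.16833488  0.054     ]
base L/R/bottom [array([0.5337, 0.0169]), array([ 0.525, -0.101]), array([ 0.4701, -0.0395])]
orange [ 0.39962094 -0.03722429  0.09      ] turq [0.46250315 0.06932427 0.09      ] [ 0.39977253 -0.03624343  0.09336162] [0.46151874 0.06923883 0.09389393]
jar [0.56906746 0.08644971 0.042     ]
headtop 198 [ 0.53051413 -0.04025519  0.18274581] ((0.5306975841522217, -0.040272682905197144), 0.016212651506066322)
handle 41 [ 0.56036627 -0.16724087  0.11231027] ((0.5601668357849121, -0.16776858270168304), 0.008067005313932896)
face 593 [ 0.52317428 -0.03942509  0.0670637 ] ((0.5319087505340576, -0.04178095981478691), 0.04240443557500839)
disc 737 [ 0.51793667 -0.03659776  0.0113821 ] ((0.517959713935852, -0.04943342134356499), 0.07528169453144073)
```

jog_arm([
  [[-1.5,10,11,0,0,0],[-1.5,18,20,0,0,0],[-1.5,24,27,0,0,0],[-1.5,24,27,0,0,0],[-1.5,24,27,0,0,0],[-1.5,24,27,0,0,0],[-1.5,24,27,0,0,0],[-1.5,24,27,0,0,0],[-1.5,24,27,0,0,0],[-1.5,24,27,0,0,0],[-1.5,24,27,0,0,0],[-1.5,24,27,0,0,0],[-1.5,24,27,0,0,0],[-1.5,24,27,0,0,0],[-1.5,24,27,0,0,0],[-1.5,24,27,0,0,0],[-1.5,24,27,0,0,0],[-1.5,24,27,0,0,0],[-1.5,20,22,0,0,0],[-1.5,10,12,0,0,0]],
], claw=0.45)

```text
clock: 1.77
eef_pos: [0.4603, 0.0209, 0.2521]
tool_rot: [[-0.001, 0.973, -0.232], [-0.001, -0.232, -0.973], [-1.0, -0.001, 0.001]]
force: [-0.1, 1.1, -0.2]
finger_gap: 0.048
```

jog_arm([
  [[0,20,22.8,0,0,0],[0,20,22.8,0,0,0],[0,20,22.8,0,0,0],[0,20,22.8,0,0,0],[0,20,22.8,0,0,0],[0,20,22.8,0,0,0],[0,20,22.8,0,0,0],[0,0,0,0.0923,0,0],[0,0,0,0.0923,0,0],[0,0,0,0.0923,0,0],[0,0,0,0.0923,0,0],[0,0,0,0.0923,0,0],[0,0,0,0.0923,0,0],[0,0,0,0.0923,0,0],[0,0,0,0.0923,0,0],[0,0,0,0.0923,0,0],[0,0,0,0.0923,0,0],[0,0,0,0.0923,0,0],[0,0,0,0.0923,0,0],[0,0,0,0,0,0]],
])

```text
clock: 3.43
eef_pos: [0.559, -0.1638, 0.252]
tool_rot: [[-0.001, 0.229, -0.974], [0.0, -0.974, -0.229], [-1.0, -0.001, 0.001]]
force: [-0.5, 0.5, 0.1]
finger_gap: 0.0478
```

```bash
python3 - <<'E'
from h import *
s=snap('side','side1'); t=snap('top','top1'); crop(s,'sc1',280,100,440,300,3);crop(t,'tc1',310,180,470,320,5)
st=r.get_state();print(st['eef_pos'],st['joint_pos'],st['force'],st['tool_rot'].round(3))
E
```

```text
[ 0.55909695 -0.16386453  0.25217229] [-4.21850103e-01  1.68326216e+01 -2.93179939e+00 -1.11845294e-02
 -7.02795662e+01  1.38754146e+01] [ 0.40497469 -0.62391898  0.56915448] [[-0.001  0.233 -0.973]
 [ 0.    -0.973 -0.233]
 [-1.    -0.     0.001]]
```

View pics/sc1.png

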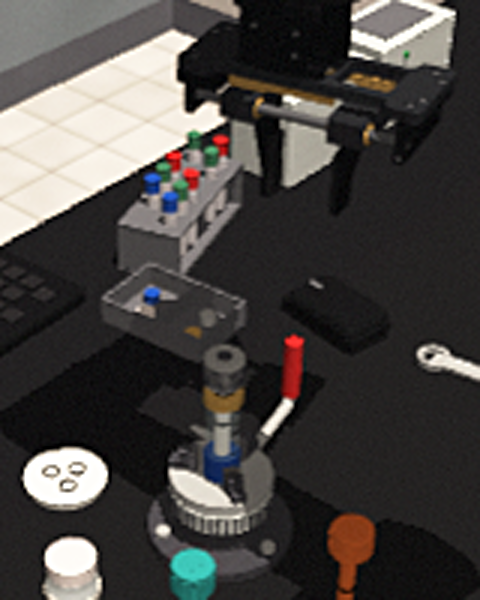

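View pics/tc1.png

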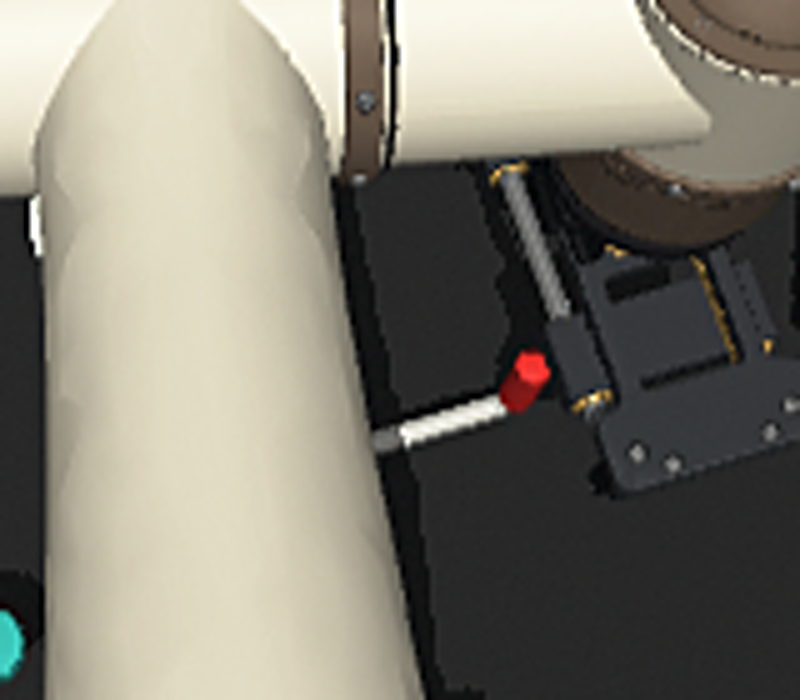

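```bash
python3 - <<'E'
from h import *
t=dict(np.load('pics/top1.npz'))
for u,v in((340,210),(350,250),(360,300),(370,260),(340,190),(420,190),(440,205),(445,250),(430,250)): print(u,v,dep(t,u,v).round(3))
crop(dict(np.load('pics/side1.npz')),'s1b',0,0,640,480,1.25)
E
```

```text
340 210 [0.507 0.005 0.616]
350 250 [ 0.449 -0.002  0.64 ]
360 300 [ 0.384 -0.007  0.666]
370 260 [ 0.435 -0.024  0.641]
340 190 [0.536 0.003 0.607]
420 190 [ 0.534 -0.102  0.591]
440 205 [ 0.519 -0.131  0.566]
445 250 [ 0.508 -0.178  0.346]
430 250 [ 0.507 -0.15   0.357]
```

View pics/s1b.png

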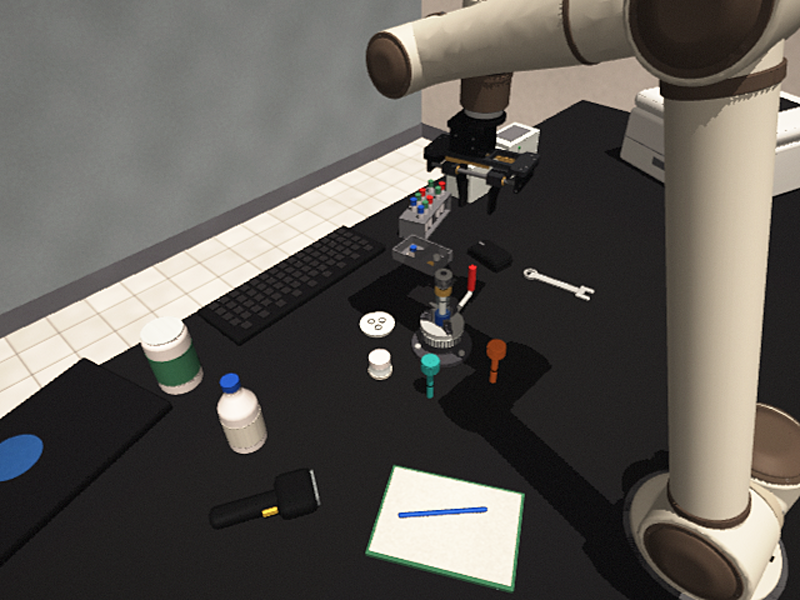

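jog_arm([
  [[15,3,0,0,0,0],[15,0,0,0,0,0],[15,0,0,0,0,0],[15,0,0,0,0,0],[15,0,0,0,0,0],[15,0,0,0,0,0],[15,0,0,0,0,0],[15,0,0,0,0,0],[15,0,0,0,0,0],[15,0,0,0,0,0],[12,0,0,0,0,0],[10,0,0,0,0,0],[8,0,0,0,0,0],[0,0,0,0,0,0]],
])

```text
clock: 4.7
eef_pos: [0.5589, -0.1667, 0.0707]
tool_rot: [[-0.003, 0.231, -0.973], [0.0, -0.973, -0.231], [-1.0, -0.001, 0.003]]
force: [0.1, -0.3, 0.1]
finger_gap: 0.0479
```

```bash
python3 - <<'E'
from h import *
s=snap('side','side2'); crop(s,'sc2',300,130,440,270,5)
st=r.get_state();print(st['eef_pos'],st['force'])
E
```

```text
[ 0.55963279 -0.16683839  0.07185307] [ 0.11833629 -0.50215666  0.85471043]
```

View pics/sc2.png

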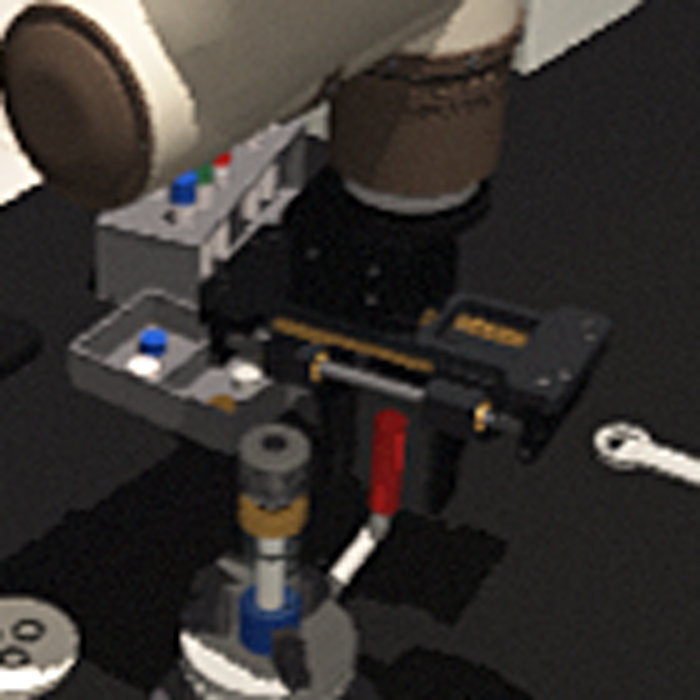

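jog_arm([
  [[0,0,0,0,0,0],[0,0,0,0,0,0],[0,0,0,0,0,0],[0,0,0,0,0,0],[0,0,0,0,0,0],[0,-0.06,3.9,0.03,0,0],[0,-0.06,3.9,0.03,0,0],[0,-0.06,3.9,0.03,0,0],[0,-0.06,3.9,0.03,0,0],[0,-0.06,3.9,0.03,0,0],[0,-0.06,3.9,0.03,0,0],[0,-0.06,3.9,0.03,0,0],[0,-0.06,3.9,0.03,0,0],[0,-0.06,3.9,0.03,0,0],[0,-0.06,3.9,0.03,0,0]],
], claw=0.77)

```text
clock: 6.0
eef_pos: [0.5247, -0.1696, 0.0731]
tool_rot: [[0.008, -0.068, -0.998], [-0.0, -0.998, 0.068], [-1.0, -0.0, -0.008]]
force: [6.6, 1.7, -3.9]
finger_gap: 0.0202
```

jog_arm([
  [[0,-0.06,3.9,0.03,0,0],[0,-0.06,3.9,0.03,0,0],[0,-0.06,3.9,0.03,0,0],[0,-0.06,3.9,0.03,0,0],[0,-0.06,3.9,0.03,0,0],[0,-0.06,3.9,0.03,0,0],[0,-0.06,3.9,0.03,0,0],[0,-0.06,3.9,0.03,0,0],[0,-0.06,3.9,0.03,0,0],[0,-0.06,3.9,0.03,0,0],[0,-0.06,3.9,0.03,0,0],[0,-0.06,3.9,0.03,0,0],[0,-0.06,3.9,0.03,0,0],[0,-0.06,3.9,0.03,0,0],[0,-0.06,3.9,0.03,0,0]],
])

```text
clock: 7.25
eef_pos: [0.4699, -0.1535, 0.0734]
tool_rot: [[0.009, -0.495, -0.869], [-0.001, -0.869, 0.495], [-1.0, -0.004, -0.009]]
force: [6.8, -3.8, -6.1]
finger_gap: 0.0197
```

```bash
cat > f.py <<'E'
from h import *
for i in range(1):
    st=r.get_state();T=st['tool_rot'];print(st['clock'],'p',st['eef_pos'].round(4),'Ftool',(T.T@st['force']).round(2),'gap',st['finger_gap'].round(4))
    d=st['eef_pos'][:2]-[.530,-.0405];print('rad',np.hypot(*d).round(4),'theta_est',(np.radians(-76.8)-np.arctan2(d[1],d[0])+4e0*0).round(3)%6.2832)
E
python3 f.py; python3 - <<'E'
from h import *
s=snap('side','side3'); crop(s,'sc3',280,160,420,300,5)
E
```

```text
Traceback (most recent call last):
  File "f.py", line 3, in <module>
    st=r.get_state();T=st['tool_rot'];print(st['clock'],'p',st['eef_pos'].round(4),'Ftool',(T.T@st['force']).round(2),'gap',st['finger_gap'].round(4))
                                                                                                                            ^^^^^^^^^^^^^^^^^^^^^^
AttributeError: 'float' object has no attribute 'round'
```

View pics/sc3.png

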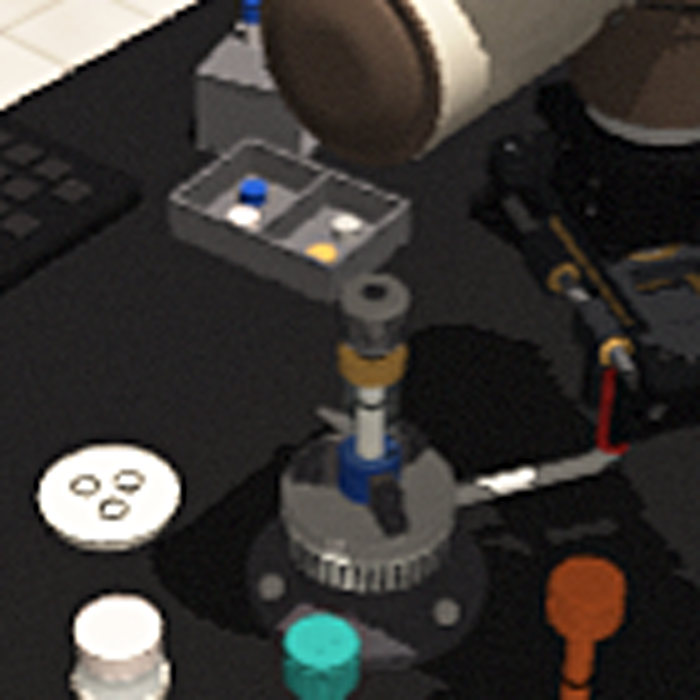

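jog_arm([
  [[0,-0.03,2.6,0.02,0,0],[0,-0.03,2.6,0.02,0,0],[0,-0.03,2.6,0.02,0,0],[0,-0.03,2.6,0.02,0,0],[0,-0.03,2.6,0.02,0,0],[0,-0.03,2.6,0.02,0,0],[0,-0.03,2.6,0.02,0,0],[0,0,0,0,0,0]],
])

```text
clock: 7.97
eef_pos: [0.4554, -0.1439, 0.0735]
tool_rot: [[0.011, -0.61, -0.792], [-0.002, -0.792, 0.61], [-1.0, -0.005, -0.009]]
force: [8.9, -5.5, -7.4]
finger_gap: 0.0202
```

```bash
sed -i "s/st\['finger_gap'\].round(4)/round(st['finger_gap'],4)/" f.py; python3 f.py
```

```text
7.9667 p [ 0.4554 -0.1439  0.0735] Ftool [  7.5   -1.01 -10.32] gap 0.0202
rad 0.1275 theta_est 0.856
```

jog_arm([
  [[0.3,0.2,1.95,0.015,0,0],[0.3,0.2,1.95,0.015,0,0],[0.3,0.2,1.95,0.015,0,0],[0.3,0.2,1.95,0.015,0,0],[0.3,0.2,1.95,0.015,0,0],[0.3,0.2,1.95,0.015,0,0],[0,0,0,0,0,0]],
])

```text
clock: 8.55
eef_pos: [0.4484, -0.1379, 0.0734]
tool_rot: [[0.016, -0.678, -0.735], [-0.003, -0.735, 0.678], [-1.0, -0.009, -0.014]]
force: [10.6, -9.8, -3.0]
finger_gap: 0.0202
```

```bash
python3 f.py
```

```text
8.55 p [ 0.4484 -0.1379  0.0734] Ftool [  3.18   0.05 -14.39] gap 0.0202
rad 0.1271 theta_est 0.927
```

```bash
python3 - <<'E'
from h import *
s=snap('side','side4'); crop(s,'sc4',300,190,440,310,5)
t=snap('top','top4'); crop(t,'tc4',300,200,440,320,5)
E
```

```text
(no output)
```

View pics/sc4.png

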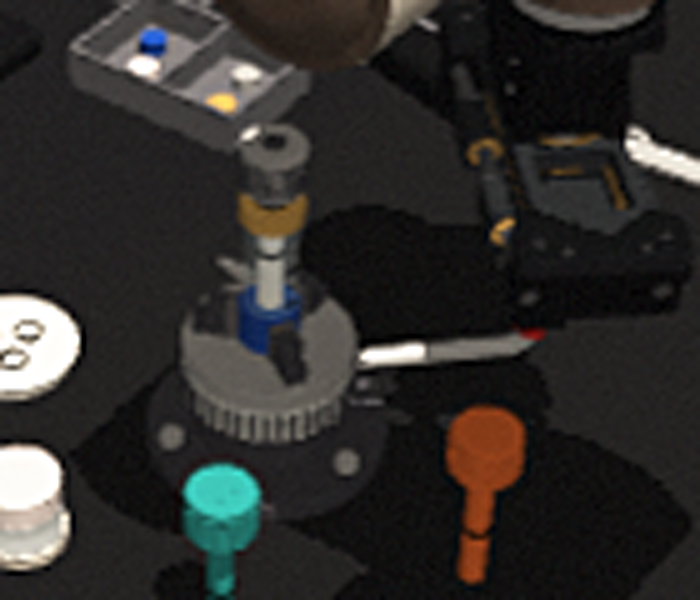

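View pics/tc4.png

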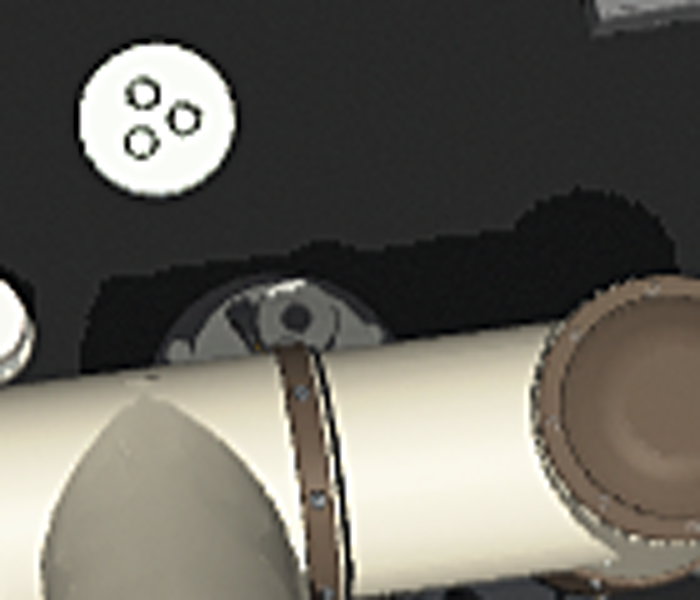

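```bash
python3 - <<'E'
from h import *
for f,ox,oy,a,b in(('side0',280,200,(432,242),(480,172)),('side4',300,190,(365,355),(518,345))):
    s=dict(np.load(f'pics/{f}.npz'))
    A=atz(s,ox+a[0]/5,oy+a[1]/5,.046);B=atz(s,ox+b[0]/5,oy+b[1]/5,.046)
    c=np.array([.529,-.038])
    print(A,B,[np.degrees(np.arctan2(*(q[:2]-c)[::-1])) for q in(A,B)])
E
```

```text
[ 0.54201803 -0.10283014  0.046     ] [ 0.55866649 -0.16280507  0.046     ] [np.float64(-78.64588211552264), np.float64(-76.6287936718162)]
[ 0.50046623 -0.07731476  0.046     ] [ 0.44957356 -0.13314188  0.046     ] [np.float64(-125.9712955248156), np.float64(-129.8558374015709)]
```

jog_arm([
  [[0.2,0.1,1.3,0.01,0,0],[0.2,0.1,1.3,0.01,0,0],[0.2,0.1,1.3,0.01,0,0],[0,0,0,0,0,0],[0,0,0,0,0,0]],
])

```text
clock: 9.07
eef_pos: [0.4462, -0.1358, 0.0733]
tool_rot: [[0.018, -0.699, -0.715], [-0.003, -0.715, 0.699], [-1.0, -0.01, -0.015]]
force: [10.1, -12.1, -1.8]
finger_gap: 0.0202
```

```bash
python3 f.py
```

```text
9.0667 p [ 0.4462 -0.1358  0.0733] Ftool [  1.98   1.62 -15.69] gap 0.0202
rad 0.1269 theta_est 0.952
```

jog_arm([
  [[0,0.2,1.3,0.01,0,0],[0,0.2,1.3,0.01,0,0],[0,0.2,1.3,0.01,0,0],[0,0,0,0,0,0],[0,0,0,0,0,0]],
])

```text
clock: 9.48
eef_pos: [0.4436, -0.1333, 0.0733]
tool_rot: [[0.019, -0.72, -0.694], [-0.003, -0.694, 0.72], [-1.0, -0.011, -0.015]]
force: [11.7, -12.1, -1.0]
finger_gap: 0.0201
```

```bash
python3 f.py
```

```text
9.4833 p [ 0.4436 -0.1333  0.0733] Ftool [  1.24  -0.05 -16.8 ] gap 0.0201
rad 0.1268 theta_est 0.98
```

jog_arm([
  [[0,0,0,0,0,0],[0,0,0,0,0,0],[0,0,0,0,0,0],[0,0,0,0,0,0],[0,0,0,0,0,0],[0,0,0,0,0,0]],
], claw=0.45)

```text
clock: 9.98
eef_pos: [0.4357, -0.1318, 0.0707]
tool_rot: [[0.002, -0.722, -0.692], [-0.0, -0.692, 0.722], [-1.0, -0.002, -0.002]]
force: [1.9, -0.4, 1.3]
finger_gap: 0.046
```

```bash
python3 f.py; python3 - <<'E'
from h import *
s=snap('side','side5'); crop(s,'sc5',300,190,440,310,5)
E
```

```text
9.9833 p [ 0.4357 -0.1318  0.0707] Ftool [-1.34 -1.06 -1.61] gap 0.046
rad 0.1312 theta_est 1.032
```

View pics/sc5.png

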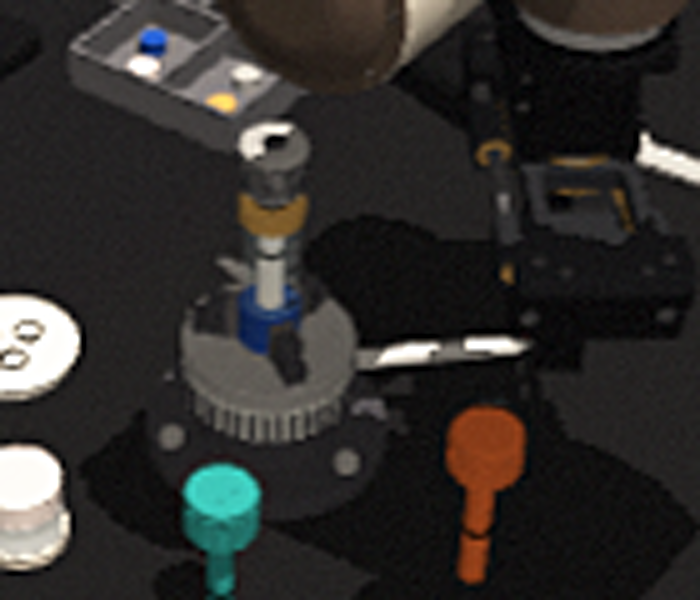

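jog_arm([
  [[-10,0,0,0,0,0],[-18,0,0,0,0,0],[-24,0,0,0,0,0],[-24,0,0,0,0,0],[-24,0,0,0,0,0],[-20,0,0,0,0,0],[-10,0,0,0,0,0],[0,0,0,0,0,0]],
])

```text
clock: 10.7
eef_pos: [0.434, -0.1317, 0.2015]
tool_rot: [[0.001, -0.723, -0.691], [0.0, -0.691, 0.723], [-1.0, -0.001, -0.0]]
force: [-0.1, 1.0, -0.4]
finger_gap: 0.0478
```

```bash
python3 f.py; python3 - <<'E'
from h import *
s=snap('side','side6'); crop(s,'sc6',300,170,440,290,5)
t=snap('top','top6'); crop(t,'tc6',300,220,460,340,5)
E
```

```text
10.7 p [ 0.434  -0.1317  0.2015] Ftool [ 0.39 -0.65  0.82] gap 0.0478
rad 0.1324 theta_est 1.041
```

View pics/sc6.png

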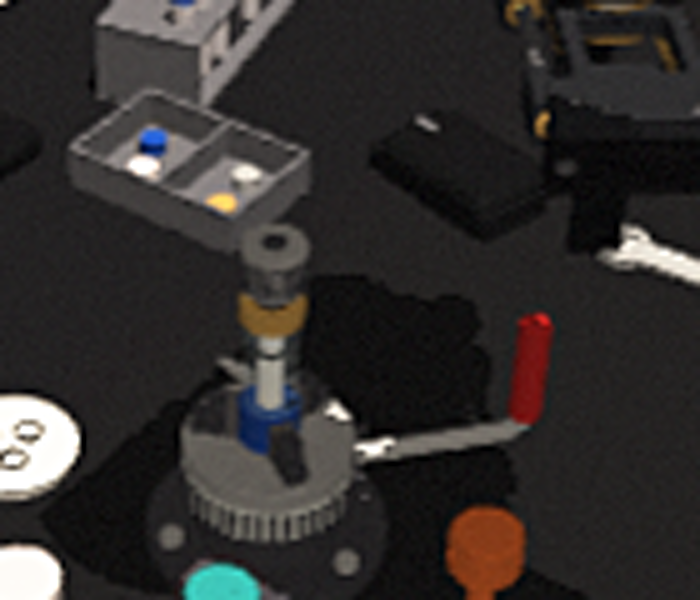

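View pics/tc6.png

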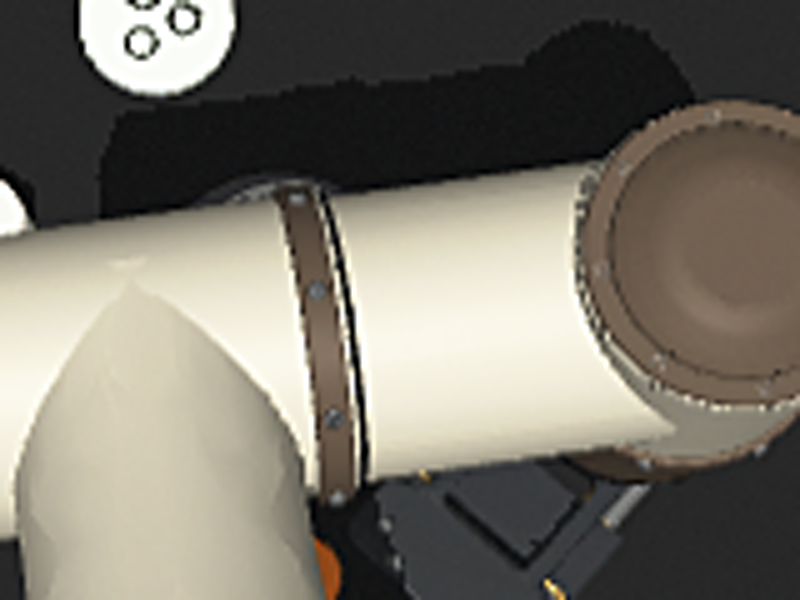

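```bash
python3 - <<'E'
from h import *
s=dict(np.load('pics/side6.npz'))
c=np.array([.5286,-.0373])
a0=atz(s,280+491/5,200+67/5,.114)
for q in((537,320),):
    a=atz(s,300+q[0]/5,170+q[1]/5,.114); print(a,np.hypot(*(a[:2]-c)), [np.arctan2(*(w[:2]-c)[::-1]) for w in(a0,a)])
b=atz(s,300+526/5,170+420/5,.054);print(b, np.arctan2(*(b[:2]-c)[::-1]))
b0=atz(s,280+484/5,200+161/5,.054);print(b0, np.arctan2(*(b0[:2]-c)[::-1]))
print('head',atz(s,300+274/5,170+242/5,.184))
E
```

```text
[ 0.45569004 -0.1459763   0.114     ] 0.13086787298453234 [np.float64(-1.3457784532425368), np.float64(-2.161717783504492)]
[ 0.45276667 -0.14295998  0.054     ] -2.193310243427054
[ 0.5570056  -0.16332833  0.054     ] -1.3491101183088228
head [ 0.52992049 -0.03808595  0.184     ]
```

jog_arm([
  [[0,-2.3,-14.5,-0.11,0,0],[0,-3.9,-14.3,-0.11,0,0],[0,0,0,0,0,0],[10,0,0,0,0,0],[18,0,0,0,0,0],[20,0,0,0,0,0],[20,0,0,0,0,0],[18,0,0,0,0,0],[9,0,0,0,0,0],[0,0,0,0,0,0]],
])

```text
clock: 11.63
eef_pos: [0.4568, -0.1466, 0.1021]
tool_rot: [[-0.008, -0.556, -0.831], [0.001, -0.831, 0.556], [-1.0, 0.004, 0.007]]
force: [0.4, -0.4, 1.0]
finger_gap: 0.0475
```

```bash
python3 f.py; python3 - <<'E'
from h import *
s=snap('side','side7'); crop(s,'sc7',300,170,440,290,5)
E
```

```text
11.6333 p [ 0.4568 -0.1466  0.1021] Ftool [-1.01  0.13 -0.6 ] gap 0.0475
rad 0.1289 theta_est 0.834
```

View pics/sc7.png

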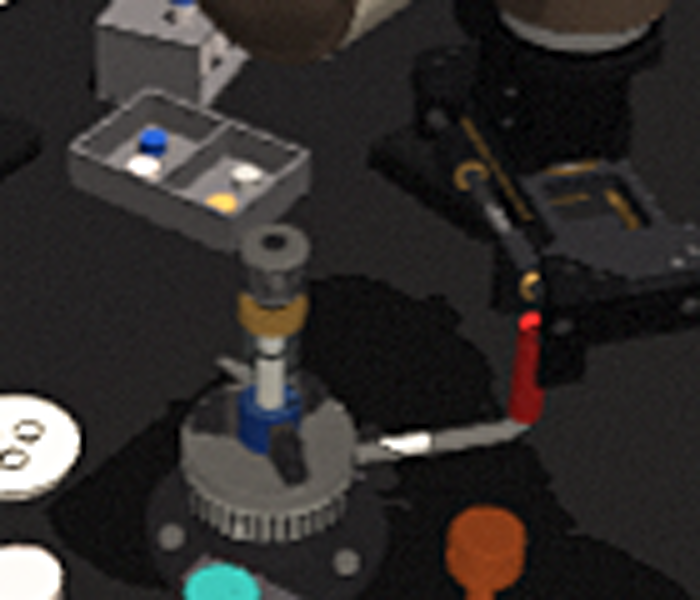

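jog_arm([
  [[12,0,0,0,0,0],[12,0,0,0,0,0],[6,0,0,0,0,0],[0,0,0,0,0,0],[0,0,0,0,0,0],[0,0,0,0,0,0],[0,0,2,0.01,0,0],[0,0,2,0.015,0,0],[0,0,2,0.015,0,0],[0,0,2,0.015,0,0],[0,0,2,0.015,0,0],[0,0,2,0.015,0,0],[0,0,2,0.015,0,0],[0,0,2,0.015,0,0],[0,0,2,0.015,0,0],[0,0,0,0,0,0]],
], claw=0.77)

```text
clock: 13.02
eef_pos: [0.4491, -0.1377, 0.076]
tool_rot: [[0.008, -0.657, -0.753], [-0.003, -0.754, 0.657], [-1.0, -0.003, -0.008]]
force: [7.6, -13.4, -8.4]
finger_gap: 0.0203
```

```bash
python3 f.py
```

```text
13.0167 p [ 0.4491 -0.1377  0.076 ] Ftool [  8.52   5.15 -14.46] gap 0.0203
rad 0.1265 theta_est 0.924
```

jog_arm([
  [[0.3,0.7,1.8,0.014,0,0],[0.3,0.7,1.8,0.014,0,0],[0.3,0.7,1.8,0.014,0,0],[0.3,0.5,1.8,0.014,0,0],[0.3,0.4,1.8,0.014,0,0],[0,0,0,0,0,0],[0,0,0,0,0,0]],
])

```text
clock: 13.6
eef_pos: [0.4445, -0.1334, 0.0759]
tool_rot: [[0.017, -0.707, -0.707], [-0.003, -0.707, 0.707], [-1.0, -0.01, -0.014]]
force: [12.6, -10.3, -6.2]
finger_gap: 0.0205
```

```bash
python3 f.py
```

```text
13.6 p [ 0.4445 -0.1334  0.0759] Ftool [  6.46  -1.56 -16.08] gap 0.0205
rad 0.1262 theta_est 0.974
```

jog_arm([
  [[0,0.2,1.8,0.014,0,0],[0,0.1,1.8,0.014,0,0],[0,0.1,1.8,0.014,0,0],[0,0,0,0,0,0],[0,0,0,0,0,0]],
])

```text
clock: 14.02
eef_pos: [0.4409, -0.1298, 0.0759]
tool_rot: [[0.018, -0.736, -0.677], [-0.003, -0.677, 0.736], [-1.0, -0.011, -0.014]]
force: [13.9, -11.3, -7.6]
finger_gap: 0.02
```

```bash
python3 f.py; python3 - <<'E'
from h import *
s=snap('side','side8'); crop(s,'sc8',300,170,440,290,5)
E
```

```text
14.0167 p [ 0.4409 -0.1298  0.0759] Ftool [  7.89  -2.5  -17.68] gap 0.02
rad 0.1261 theta_est 1.015
```

View pics/sc8.png

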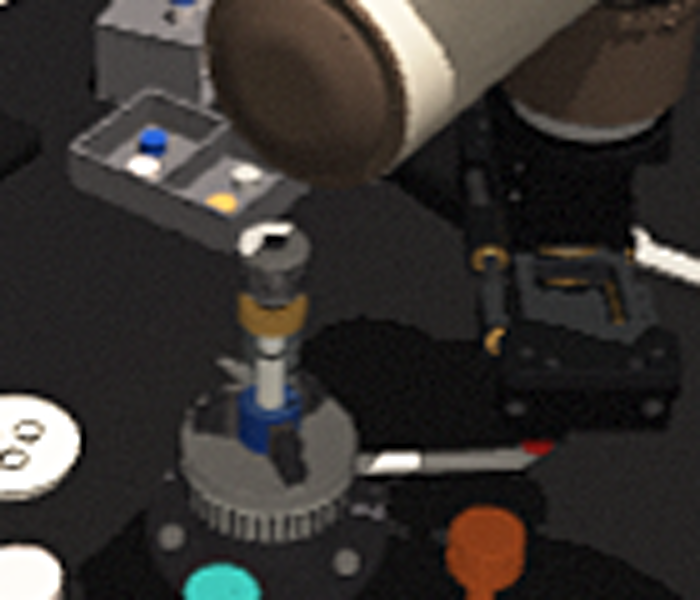

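jog_arm([
  [[0,0.3,1.8,0.014,0,0],[0,0.3,1.8,0.014,0,0],[0,0.3,1.8,0.014,0,0],[0,0,0,0,0,0],[0,0,0,0,0,0]],
])

```text
clock: 14.48
eef_pos: [0.4376, -0.1262, 0.076]
tool_rot: [[0.02, -0.763, -0.646], [-0.002, -0.646, 0.764], [-1.0, -0.013, -0.014]]
force: [15.2, -12.1, -10.9]
finger_gap: 0.0203
```

```bash
python3 f.py
```

```text
14.4833 p [ 0.4376 -0.1262  0.076 ] Ftool [ 11.22  -3.64 -18.83] gap 0.0203
rad 0.126 theta_est 1.053
```

jog_arm([
  [[0,0,0,0,0,0],[0,0,-4,0,0,0],[0,0,-4,0,0,0],[0,0,-4,0,0,0],[0,0,-4,0,0,0],[0,0,-4,0,0,0],[0,0,-4,0,0,0],[0,0,0,0,0,0],[-14,0,0,0,0,0],[-24,0,0,0,0,0],[-24,0,0,0,0,0],[-24,0,0,0,0,0],[-24,0,0,0,0,0],[-24,0,0,0,0,0],[-24,0,0,0,0,0],[-14,0,0,0,0,0],[0,0,0,0,0,0]],
], claw=0.45)

```text
clock: 15.9
eef_pos: [0.445, -0.1437, 0.2487]
tool_rot: [[0.006, -0.765, -0.644], [-0.001, -0.644, 0.765], [-1.0, -0.004, -0.004]]
force: [-0.4, -1.3, 0.1]
finger_gap: 0.0479
```

```bash
python3 f.py; python3 - <<'E'
from h import *
s=snap('side','side9'); crop(s,'sc9',280,170,440,290,5)
E
```

```text
15.9 p [ 0.445  -0.1437  0.2487] Ftool [-0.08  1.14 -0.73] gap 0.0479
rad 0.1337 theta_est 0.919
```

View pics/sc9.png

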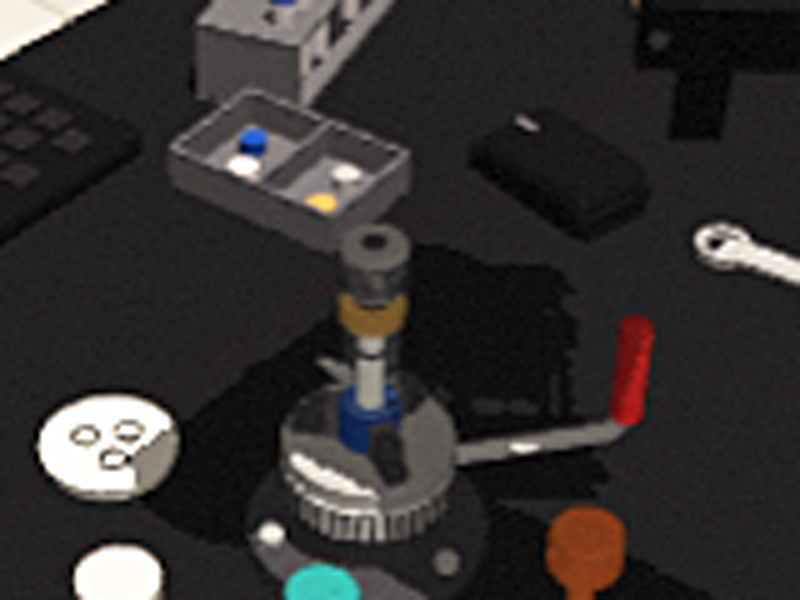

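jog_arm([
  [[0,-22,4.2,0,0,0],[0,-22,4.2,0,0,0],[0,-22,4.2,0,0,0],[0,-22,4.2,0,0,0],[0,-22,4.2,0,0,0],[0,-22,4,0,0,0],[0,0,0,-0.118,0,0],[0,0,0,-0.118,0,0],[0,0,0,-0.118,0,0],[0,0,0,-0.118,0,0],[0,0,0,-0.118,0,0],[0,0,0,-0.118,0,0],[0,0,0,-0.118,0,0],[0,0,0,-0.118,0,0],[0,0,0,-0.118,0,0],[0,0,0,-0.118,0,0],[0,0,0,-0.118,0,0],[0,0,0,-0.118,0,0],[0,0,0,-0.118,0,0],[0,0,0,-0.118,0,0]],
], claw=0.25)

```text
clock: 17.62
eef_pos: [0.5274, -0.0395, 0.2434]
tool_rot: [[-0.005, 0.707, -0.707], [-0.0, -0.707, -0.707], [-1.0, -0.003, 0.003]]
force: [1.0, 0.1, -0.1]
finger_gap: 0.0655
```

jog_arm([
  [[0,0,0,0,0,0],[0,0,0,0,0,0],[0,0,0,0,0,0]],
])

```text
clock: 17.87
eef_pos: [0.5282, -0.0395, 0.2446]
tool_rot: [[-0.002, 0.702, -0.713], [-0.0, -0.713, -0.702], [-1.0, -0.001, 0.002]]
force: [0.3, -1.2, -0.3]
finger_gap: 0.0655
```

```bash
python3 f.py; python3 - <<'E'
from h import *
s=snap('side','side10'); crop(s,'sc10',260,120,440,260,4)
st=r.get_state();print(st['joint_pos'].round(1),st['eef_pos'],st['tool_rot'].round(4).tolist())
X=st['eef_pos'];print('tcp px',proj(s,X),'below at z=.184 head',proj(s,[X[0],X[1],.184]))
E
```

```text
17.8667 p [ 0.5282 -0.0395  0.2446] Ftool [0.35 1.07 0.65] gap 0.0655
rad 0.002 theta_est 2.3251999999999997
[ 13.3  11.9 -10.7  -0.  -67.5  31.3] [ 0.52839517 -0.03946129  0.24487771] [[-0.0016, 0.7021, -0.7121], [-0.0002, -0.7121, -0.7021], [-1.0, -0.001, 0.0013]]
tcp px [356.47595622 195.79959794] below at z=.184 head [355.72168688 218.39843534]
```

View pics/sc10.png

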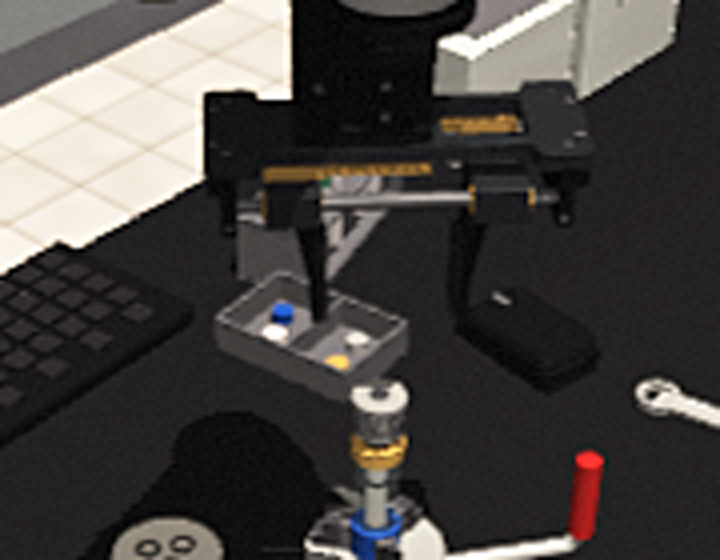

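jog_arm([
  [[10,1,-1,0,0,0],[14,0,0,0,0,0],[14,0,0,0,0,0],[14,0,0,0,0,0],[14,0,0,0,0,0],[12,0,0,0,0,0],[7,0,0,0,0,0],[3,0,0,0,0,0],[0,0,0,0,0,0],[0,0,0,0,0,0]],
])

```text
clock: 18.75
eef_pos: [0.5306, -0.0394, 0.1579]
tool_rot: [[0.001, 0.703, -0.711], [-0.0, -0.711, -0.703], [-1.0, 0.001, -0.0]]
force: [-0.0, -0.4, -0.5]
finger_gap: 0.0656
```

```bash
python3 f.py; python3 - <<'E'
from h import *
s=snap('side','side11'); crop(s,'sc11',305,180,405,255,8)
im=s['image'][180:255,305:405,::-1].astype(float)*2.2; cv2.imwrite('pics/sc11.png',cv2.resize(np.clip(im,0,255).astype(np.uint8),None,fx=8,fy=8,interpolation=cv2.INTER_CUBIC))
E
```

```text
18.75 p [ 0.5306 -0.0394  0.1579] Ftool [0.55 0.28 0.31] gap 0.0656
rad 0.0012 theta_est 3.8851999999999998
```

View pics/sc11.png

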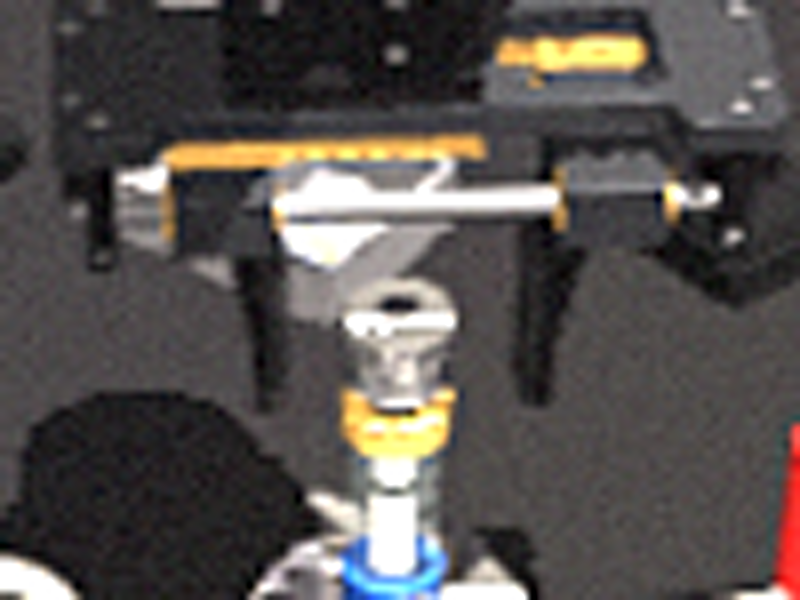

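jog_arm([
  [[0,0,0,0,0,0],[0,0,0,0,0,0],[0,0,0,0,0,0],[0,0,0,0,0,0],[0,0,0,0,0,0],[0,0,0,0,0,0],[0,0,0,0,0,0],[0,0,0,0,0,0],[0,0,0,0,0,0],[0,0,0,0,0,0]],
], claw=1)

```text
clock: 19.63
eef_pos: [0.5305, -0.0394, 0.1578]
tool_rot: [[0.001, 0.704, -0.711], [0.0, -0.711, -0.704], [-1.0, 0.0, -0.001]]
force: [0.8, 1.1, -0.4]
finger_gap: 0.0314
```

```bash
python3 f.py; python3 - <<'E'
from h import *
st=r.get_state();print(st['force'],st['wrist_torque'],st['tool_rot'].round(4).tolist())
s=snap('side','side12')
im=s['image'][180:255,305:405,::-1].astype(float)*2.2; cv2.imwrite('pics/sc12.png',cv2.resize(np.clip(im,0,255).astype(np.uint8),None,fx=8,fy=8,interpolation=cv2.INTER_CUBIC))
for i in range(6): r.snapshot('side'); st=r.get_state(); print(st['force'].round(2),st['eef_pos'].round(4))
E
```

```text
19.6333 p [ 0.5305 -0.0394  0.1578] Ftool [ 0.37 -0.17 -1.33] gap 0.0314
rad 0.0013 theta_est 3.7912
[ 0.8251223   1.06078712 -0.36771257] [ 0.21089573 -0.22408415  0.03721635] [[0.0006, 0.7036, -0.7106], [0.0001, -0.7106, -0.7036], [-1.0, 0.0004, -0.0005]]
[0.32 0.23 0.37] [ 0.5305 -0.0393  0.1578]
[ 0.34 -1.08  0.98] [ 0.5305 -0.0394  0.1578]
[1.3  0.85 1.11] [ 0.5305 -0.0394  0.1578]
[0.72 0.37 2.33] [ 0.5305 -0.0394  0.1578]
[0.93 1.48 0.12] [ 0.5305 -0.0394  0.1578]
[1.49 0.35 1.71] [ 0.5305 -0.0394  0.1578]
```

View pics/sc12.png

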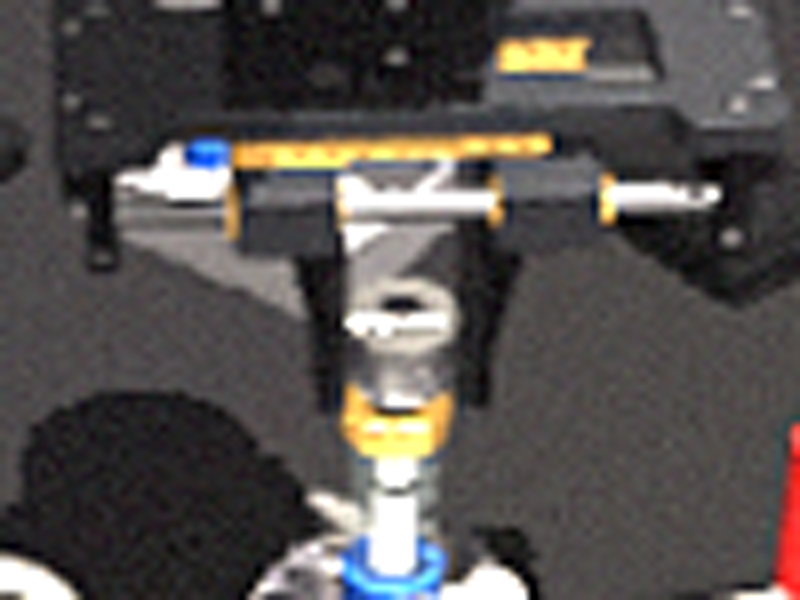

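jog_arm([
  [[-0.5,0,0,0,0,0],[-1,0,0,0,0,0],[-1,0,0,0,0,0],[-1,0,0,0,0,0],[-1,0,0,0,0,0],[-1,0,0,0,0,0],[-1,0,0,0,0,0],[-1,0,0,0,0,0],[-0.5,0,0,0,0,0]],
])

```text
clock: 20.73
eef_pos: [0.5301, -0.0394, 0.1658]
tool_rot: [[-0.0, 0.704, -0.711], [-0.0, -0.711, -0.704], [-1.0, -0.0, 0.0]]
force: [1.1, 1.3, -3.8]
finger_gap: 0.0313
```

```bash
python3 f.py; cat > v.py <<'E'
from h import *
import sys
n=sys.argv[1]
F=[]
s=snap('side',n)
for i in range(5): F.append(r.get_state()['force']); r.snapshot('side')
st=r.get_state();print('meanF',np.mean(F,0).round(2),st['eef_pos'].round(4),st['wrist_torque'].round(2))
im=s['image'][180:255,305:405,::-1].astype(float)*2.2; cv2.imwrite(f'pics/{n}c.png',cv2.resize(np.clip(im,0,255).astype(np.uint8),None,fx=8,fy=8,interpolation=cv2.INTER_CUBIC))
E
python3 v.py side13
```

```text
20.7333 p [ 0.5301 -0.0394  0.1658] Ftool [ 3.77 -0.15 -1.66] gap 0.0313
rad 0.0011 theta_est 3.4612
meanF [ 0.92  0.94 -2.89] [ 0.5302 -0.0395  0.1658] [ 0.45 -0.1   0.04]
```

View pics/side13c.png

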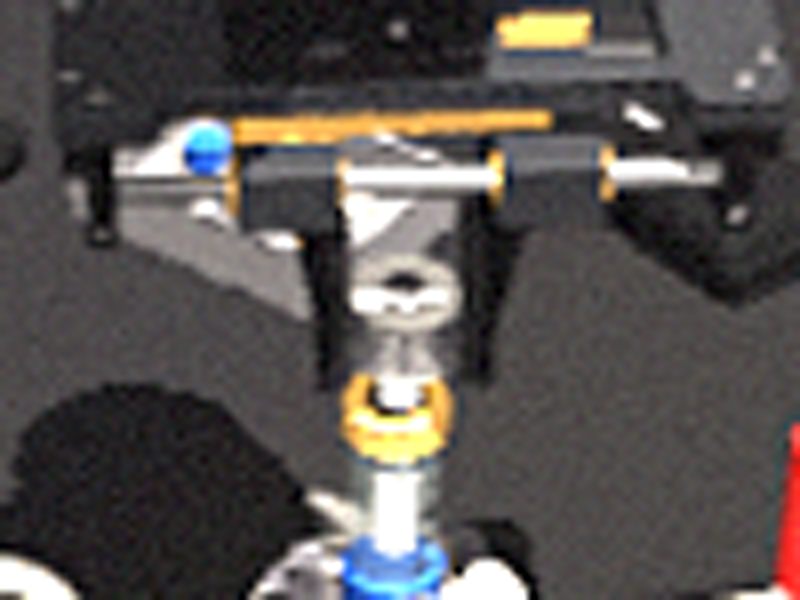

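jog_arm([
  [[-0.5,0,-0.1,0,0,0],[-1,0,-0.1,0,0,0],[-1,0,-0.1,0,0,0],[-1,0,-0.1,0,0,0],[-1,0,-0.1,0,0,0],[-1,0,-0.1,0,0,0],[-1,0,-0.1,0,0,0],[-1,0,-0.1,0,0,0],[-1,0,0,0,0,0],[-1,0,0,0,0,0],[-1,0,0,0,0,0],[-1,0,0,0,0,0],[-1,0,0,0,0,0],[-1,0,0,0,0,0],[-1,0,0,0,0,0],[-1,0,0,0,0,0],[-0.5,0,0,0,0,0],[0,0,0,0,0,0]],
])

```text
clock: 22.53
eef_pos: [0.5309, -0.0389, 0.1819]
tool_rot: [[0.0, 0.704, -0.711], [-0.0, -0.711, -0.704], [-1.0, 0.0, -0.0]]
force: [0.1, 0.4, -2.4]
finger_gap: 0.0314
```

```bash
python3 v.py side14
```

```text
meanF [-0.21  0.09 -1.53] [ 0.5309 -0.0389  0.1818] [ 0.06  0.08 -0.02]
```

View pics/side14c.png

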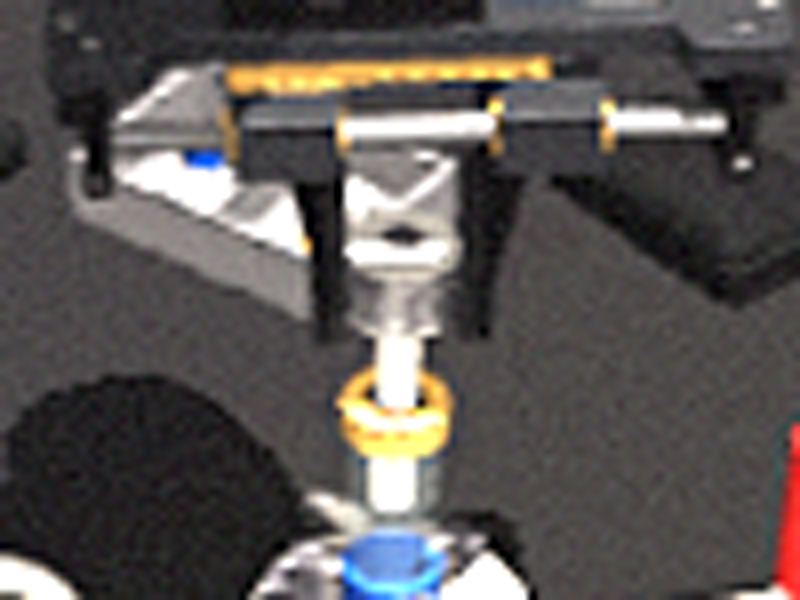

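jog_arm([
  [[-0.5,0,0,0,0,0],[-1,0,0,0,0,0],[-1,0,0,0,0,0],[-1,0,0,0,0,0],[-1,0,0,0,0,0],[-1,0,0,0,0,0],[-0.5,0,0,0,0,0],[0,0,0,0,0,0],[0,0,0,0,0,0]],
])

```text
clock: 23.58
eef_pos: [0.5309, -0.0389, 0.1879]
tool_rot: [[0.0, 0.704, -0.711], [-0.0, -0.711, -0.704], [-1.0, 0.0, -0.0]]
force: [-0.1, 0.7, -2.2]
finger_gap: 0.0309
```

```bash
python3 v.py side15; python3 - <<'E'
from h import *
s=dict(np.load('pics/side15.npz'))
im=s['image'][200:250,325:385,::-1].astype(float)*1.6; cv2.imwrite('pics/s15z.png',cv2.resize(np.clip(im,0,255).astype(np.uint8),None,fx=12,fy=12,interpolation=cv2.INTER_CUBIC))
# collar motion: yellow mask centroid of lower part rows
for n in('side11','side12','side13','side14','side15'):
    I=np.load(f'pics/{n}.npz')['image'][215:245,340:370].astype(float)
    w=np.clip(I[...,0]-I[...,2]-25,0,None); v,u=np.mgrid[215:245,340:370]
    b=np.clip(I[...,0],0,None)
    bl=np.load(f'pics/{n}.npz')['image'][240:262,340:370].astype(float); wb=np.clip(bl[...,2]-bl[...,0]-20,0,None); rows=np.where((wb>20).sum(1)>3)[0]+240
    print(n,(w*u).sum()/w.sum(),(w*v).sum()/w.sum(), np.where((w>10).sum(1)>3)[0][[0,-1]]+215, rows[[0,-1]])
E
```

```text
meanF [-0.23  0.03 -1.67] [ 0.5309 -0.0389  0.1878] [-0.05  0.11  0.08]
side11 354.46642587424066 233.27926448858972 [229 237] [248 259]
side12 353.9342841668171 233.36071493049286 [230 237] [248 259]
side13 354.05915111378687 232.8315773630343 [227 237] [248 259]
side14 353.96974007500324 232.46088193456615 [226 237] [247 259]
side15 354.128152528056 232.32050199107036 [226 237] [247 259]
```

View pics/s15z.png

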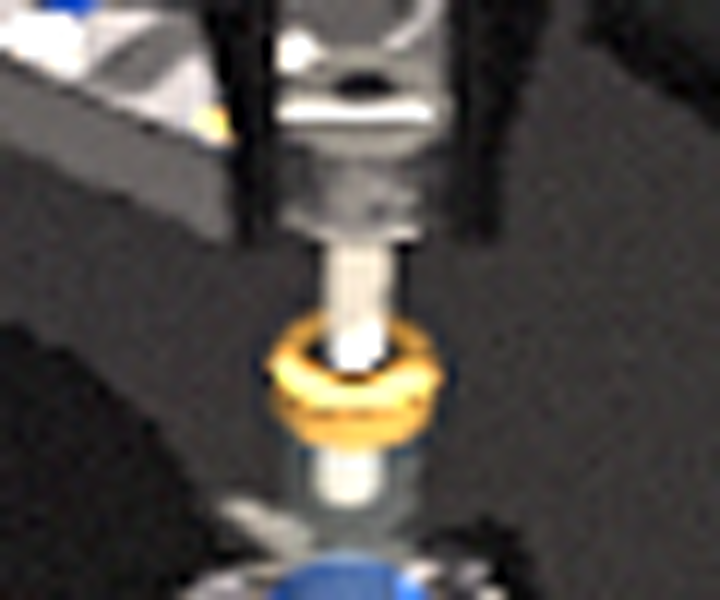

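```bash
python3 - <<'E'
from h import *
a=dict(np.load('pics/side12.npz'));b=dict(np.load('pics/side15.npz'))
# recover collar-center-based axis: use head top observed in side0
c=np.array([.5295,-.0385])
print('pred head top rise px', proj(a,[*c,.184]),proj(a,[*c,.214]))
print('pred collar top', proj(a,[*c,.152]),'foot', proj(a,[*c,.068]))
# vector toward camera horizontally
d=np.array([-.536,.544]);d/=np.hypot(*d)
for z in(.1505,.152,.1535): print('ring front',z,proj(a,[*(c+.006*d),z]))
print('collar front rim inner(6.75)/outer',proj(a,[*(c+.00675*d),.152]),proj(a,[*(c+.0155*d),.152]))
print('head bottom front',proj(a,[*(c+.016*d),.190]),'head top back/front',proj(a,[*(c-.016*d),.214]),proj(a,[*(c+.016*d),.214]))
for k,s in(('12',a),('15',b)):
    col=s['image'][195:245,350:358].mean(1).round(0).astype(int)
    print(k,[(195+i,*col[i]) for i in range(0,50)])
E
```

```text
pred head top rise px [355.06420912 218.39250142] [355.41539394 207.4824409 ]
pred collar top [354.70426453 229.5746969 ] foot [353.82507794 256.88789048]
ring front 0.1505 [354.88300879 231.74266381]
ring front 0.152 [354.89978484 231.22883129]
ring front 0.1535 [354.91659281 230.71402095]
collar front rim inner(6.75)/outer [354.92434862 231.436645  ] [355.21298175 233.87852932]
head bottom front [355.67706036 220.6340903 ] head top back/front [354.87311337 203.23968355] [355.97132232 211.83197763]
12 [(195, np.int64(29), np.int64(28), np.int64(30)), (196, np.int64(32), np.int64(30), np.int64(30)), (197, np.int64(73), np.int64(57), np.int64(34)), (198, np.int64(127), np.int64(92), np.int64(44)), (199, np.int64(139), np.int64(104), np.int64(57)), (200, np.int64(54), np.int64(56), np.int64(62)), (201, np.int64(61), np.int64(59), np.int64(60)), (202, np.int64(65), np.int64(61), np.int64(61)), (203, np.int64(94), np.int64(90), np.int64(88)), (204, np.int64(151), np.int64(146), np.int64(142)), (205, np.int64(200), np.int64(190), np.int64(183)), (206, np.int64(80), np.int64(77), np.int64(
[... 3722 characters left out ...]
4(170), np.int64(133), np.int64(61)), (232, np.int64(254), np.int64(227), np.int64(115)), (233, np.int64(245), np.int64(203), np.int64(101)), (234, np.int64(144), np.int64(102), np.int64(48)), (235, np.int64(173), np.int64(128), np.int64(60)), (236, np.int64(168), np.int64(126), np.int64(63)), (237, np.int64(126), np.int64(113), np.int64(89)), (238, np.int64(119), np.int64(120), np.int64(117)), (239, np.int64(123), np.int64(122), np.int64(114)), (240, np.int64(124), np.int64(121), np.int64(114)), (241, np.int64(107), np.int64(106), np.int64(100)), (242, np.int64(68), np.int64(70), np.int64(68)), (243, np.int64(67), np.int64(68), np.int64(66)), (244, np.int64(71), np.int64(71), np.int64(68))]
```

```bash
python3 - <<'E'
from h import *
for n in('side14','side15'):
    I=np.load(f'pics/{n}.npz')['image'].mean(2).astype(int); print(I[225:236,348:361])
# full view check
b=dict(np.load('pics/side15.npz')); crop(b,'s15f',0,0,640,480,1.25)
E
```

```text
[[ 33  30  30  49 106 140 143 146 126  70  24  29  31]
 [ 32  37  56  80 120 141 144 144 133  85  43  36  33]
 [ 43  76  91  81 114 139 145 142 128  95  77  63  42]
 [ 72  93  68  41  99 139 142 154 130  67  69  92  71]
 [ 81  84  47  20  98 145 154 205 173  46  56  88  75]
 [126 127 115  75  82 125 176 208 134  11  53  75  77]
 [163 209 210 179  95  80  99 103  86 108 126 121  91]
 [ 83 163 199 203 207 193 175 193 206 207 202 194 145]
 [ 61  69 125 180 192 194 192 192 195 194 149 100  93]
 [ 63  84  91  83  83 111 101  91 114 119 124 119  83]
 [ 44  75 102 109 113 118 124 129 129 129 125 104  59]]
[[ 33  28  26  47 105 139 143 143 124  71  26  31  33]
 [ 32  41  56  78 121 138 139 153 141  83  42  35  31]
 [ 42  77  89  82 107 143 157 198 180  88  77  64  41]
 [ 68  87  69  41  92 176 213 222 169  61  67  92  71]
 [110 109  45  16  90 176 214 214 150  38  51  80  67]
 [191 188 110  65  64 146 197 145  44  65 109 127 108]
 [156 207 208 189 116  57  38  58 114 189 208 207 187]
 [ 80 161 195 202 207 197 178 195 206 204 196 186 141]
 [ 61  70 124 180 193 194 193 193 194 192 147  93  92]
 [ 62  82  90  83  85 105  99  94 111 115 123 119  83]
 [ 44  80 102 112 113 121 126 128 129 130 125 102  58]]
```

View pics/s15f.png

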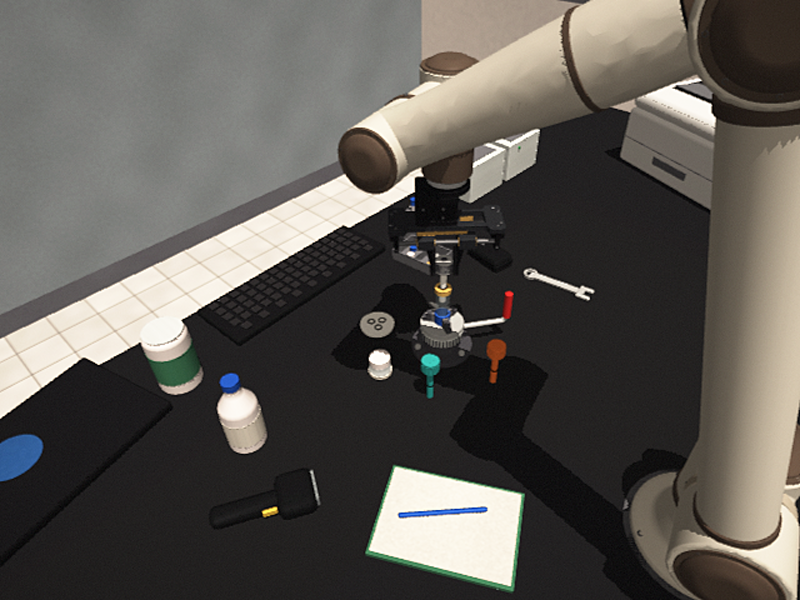

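```bash
python3 f.py; python3 -c "
from h import *
print(r.finish_job())"
```

```text
23.8833 p [ 0.5309 -0.0389  0.1878] Ftool [0.68 0.25 0.46] gap 0.0313
rad 0.0019 theta_est 3.8862
the job is handed in; nothing more can be done
None
```

The chuck is clamped and the piston is drawn out 30 mm to the service mark. I handed the job in at 23.9 s with the head still gripped.

**Clamping:** I swung the red-handled bar clockwise twice. The first push reached about 16.8 N at the handle. When I let go, the bar came to rest 0.83 rad from where it started, which is less than the 0.98 given. I therefore pushed again to about 18.8 N, and it rested at the same angle. Both pushes were above the stated 11 to 14 N. The bar's starting angle is not known, so the absolute sleeve angle is not confirmed. I judged the jaws firm from the push force, the equal rest angle and the barrel staying put.

**Drawing:** I gripped the steel head and drew it straight up, nudging the tool about 1 mm sideways part-way to take off roughly 1.3 N of side force. That force then read close to zero.

**Last checks:**
- **Height:** The tool rose 30.0 mm. The head moved 11.0 px in the side view against 10.9 px expected, so the grip did not slip by more than about 0.7 mm.
- **Ring:** Only a thin dark line of the black ring shows at the collar's front rim. The picture is too coarse to place it to better than about 1 mm, so the height rests mainly on the measured rise.
- **Barrel:** The collar's lower edge and the bottom of the foot stayed in the same pixel rows, so the syringe did not lift.
- **Bystanders:** None of the bystanders, nor the orange and turquoise look-alikes, appears to have moved, judged by eye from the side picture.

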